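# Start the temperature probe edge-first in the dry-block heater

### The arm

A 7-joint arm with a two-finger parallel gripper is mounted at the origin on the work surface. World frame = base frame: x ahead of the robot, y to its left, z up, the work surface at z = 0. Lengths are in m, angles in rad, forces in N, time in s.
With the tool pointing down it reaches from about 0.4 to 0.875 m from the base axis. Payload 6.5 kg.
Tool frame: the origin (TCP) lies at the very end of the fingers, on their centre line; the grasp point (between the pads) lies 19 mm behind it (grip_depth is the distance from the TCP to the grasp point, in m); z points along the fingers, y is the line along which they close (so a half turn about z gives the same grasp; the last joint's range is limited). The gripper opens to 88 mm and grips with 3 to 60 N. Pads are 18 mm wide; open, the fingers measure 123 mm over their backs; the gripper's body (75 mm by 187 mm) begins 45 mm behind the grasp point.
Start: joints at [-1.209, 0.536, -0.004, 1.538, 0.003, 1.067, -0.071], TCP at [0.27, 0.591, 0.2] pointing down, gripper open.
Joint ranges: [-2.7, 2.7], [-0.37, 2.16], [-1.27, 1.26], [0.24, 2.4], [-1.31, 4.45], [0.19, 1.91], [-2.76, 2.76]. Speed limits (rad/s): [2.39, 2.39, 3.14, 3.14, 3.14, 3.14, 3.14].

### API

Orientations are given as a unit quaternion [w, x, y, z].
In Python, from plant import state, snapshot, get_calibration, hand_in, grip_depth gives the robot as it stands.
- The arm moves only by the tool step_arm, never from a script. Its argument "targets" is text: rows parted by semicolons, each of 5 numbers parted by spaces: the finger opening in mm, from 0 to 88.1, then the shift along the world's x, y, z in mm, then the turn about the world's z in rad. In form: gripper dx dy dz yaw; .... A call has 1 to 20 rows; each row is the pose to reach, as a shift and turn from the pose commanded when the call began; what a row does not reach only later rows make up. A row lasts 1/8 s, in which the tool goes at most 62.5 mm and 10.7 degrees, less where a joint would pass 70% of its speed; a pose out of reach is approached as far as the arm can. A call with a gripper value outside its range is refused whole. The fingers move at their own pace and stop on an object; "newtons" is the grip in N (left out, the last holds). Time passes only in rows, so rows that repeat a pose let the fingers close. It gives the time, the measured TCP pose, the force, the opening and the grip force at its end, in the units of the state.
- state(): the state, without advancing time (a new reading comes with each control period).
- snapshot(name): name is "scene" or "side" or "wrist"; returns the picture (480x640x3 uint8, red, green, blue); there is no depth.
- get_calibration(name): a dict with "vfov" (degrees; the focal length in pixels is half the picture's height over the tangent of half this angle, whatever the lens; pixels are square), "cx", "cy" (the principal point, pixels), "T" (4x4, takes a point from camera to world coordinates); the wrist camera has in their place "T_tool_cam" (4x4, takes a point from camera to tool coordinates, whose origin is the TCP and whose axes are the flange's). Camera axes: x right, y down, z forward; pixel columns grow to the right and rows downward; lengths in m; the calibration is good to about 2 mm. A picture is of the moment at which its call begins: read the wrist's pose just before it. get_calibration takes no time and is no camera call.
- hand_in(): hands the job in; it is judged then, once.
The state is a dict: "time_s": time; "q": joint angles; "qd": joint speeds; "tau": joint torques, N m; "ee_pos": TCP position; "tool_rot": TCP orientation; "wrist_force": force on the tool from outside, world axes, zero at the start; "torque": the same for the moment, N m; "gripper_width": opening from 0.0 (shut) to 1.0 (fully open); "grasp_force": force on a finger pad.
Only numpy, scipy, OpenCV 4.12 (cv2) and the standard library are available. Lean on these libraries where they do the work, as an engineer would, in place of code of your own. Each camera call takes 0.05 s, during which the arm holds its last target. There are 200 camera calls.

### The job

Take the blue-headed steel probe out of the grey rack and fit it into the bore of the dry-block heater. It is a close fit, so start it leaning by about 20 degrees with the lower edge of its foot inside the mouth of the bore, hold it so for a moment, then straighten it upright and slide it down, without dropping it, until its collar sits on the block; let go. Leave the orange and the white probe standing in the rack.

Things in the scene. Friction and masses are not known exactly. Their poses are not given: they have to be found in the camera images.
- blue_probe: probe to fit, 110 mm tall, about 200 g, all round: steel shaft 22 mm across, 60 mm long, foot bevelled 3 mm; above it a blue collar 40 mm across, 6 mm thick; then the blue plastic head to grasp from above, 30 mm across, 66 to 110 mm above the foot. Origin: centre of the foot's underside; z along the shaft towards the head. Starts upright in any one of the rack's three wells
- bore_mouth (a point): centre of the bore's mouth, level with the top of the aluminium block (110 mm square, 90 mm above the bench) of a fixed white heater (190 x 170 mm, 75 mm high). Vertical round bore 25 mm across, 66 mm deep, 4 mm countersink; z up. The only open hole: small coloured spots are closed. Home, the probe's foot is 60 mm below this point, collar on the block
- orange_probe: bystander, same shape, size, origin and axes as the blue probe but orange head and collar. All three stand in one fixed grey rack, 70 x 225 mm, 40 mm high, wells 75 mm apart in a row along its length, each 26 mm across and 30 mm deep: feet start 10 mm above the bench; lift 30 mm to clear. The rack may be on either side
- white_probe: bystander, same shape, size, origin and axes as the blue probe but white head and collar; in another well of the same rack. Any two probes give the row's direction
Not all that is in view belongs to the job. Of the things that look like the blue_probe, the smallest one is meant.

How it is judged:
On the way:
1. the blue probe leans by 8 to 35 degrees with the lower edge of its foot in the mouth of the bore (centre of the foot within 10 mm of the bore's axis and no more than 3 mm above the mouth) for 0.2 s (horizontal distance between blue_probe and bore_mouth below 0.01 m and z of blue_probe in the frame of bore_mouth below 0.003 m and angle between blue_probe's own z axis and vertical between 0.14 and 0.61 rad), for 0.2 s.
At the end, for the whole second after the job is handed in: The blue probe stands in the bore, released, at rest, its foot 50 mm or more below the mouth (home within 10 mm), within 10 mm of the axis and 10 degrees of upright; the orange and white probes are within 30 mm of their starts and 20 degrees of upright (z of blue_probe in the frame of bore_mouth below -0.05 m and horizontal distance between blue_probe and bore_mouth below 0.01 m and angle between blue_probe's own z axis and vertical below 0.175 rad and linear speed of blue_probe below 0.02 m/s and not (distance of orange_probe from where it was at the start of the episode above 0.03 m or angle between orange_probe's own z axis and vertical above 0.35 rad) and not (distance of white_probe from where it was at the start of the episode above 0.03 m or angle between white_probe's own z axis and vertical above 0.35 rad)); the robot touches nothing.
It fails at once if the orange probe is moved more than 30 mm or tipped more than 20 degrees (distance of orange_probe from where it was at the start of the episode above 0.03 m or angle between orange_probe's own z axis and vertical above 0.35 rad).
It fails at once if the white probe is moved more than 30 mm or tipped more than 20 degrees (distance of white_probe from where it was at the start of the episode above 0.03 m or angle between white_probe's own z axis and vertical above 0.35 rad).
It fails at once if the blue probe drops down the bore (faster than 0.4 m/s) (horizontal distance between blue_probe and bore_mouth below 0.012 m and z of blue_probe in the frame of bore_mouth below -0.005 m and linear speed of blue_probe above 0.4 m/s).
It also fails if it takes over 51 s, if anything falls off the work surface, if the arm or the gripper's body presses on something with over 40 N, if the wrist force passes 120 N, or if a joint passes its speed limit or range.

## Working session

There is one attempt and no reset: what is moved stays moved. The work goes in short steps, Python scripts to look and compute and a tool call to move; the robot and the scene stay as the last step left them, time stands still between calls to the robot, and variables do not carry over. Pictures are saved under pics/ and viewed, at most 14 in all, crops included, and the job is handed in when it is done.

Besides the shell and the picture viewer there is one more tool, called after "Emit:" as name(argument=value, ...) on one line, values as JSON. step_arm: Moves the arm, as the interface text tells. Its arguments: {"type":"object","properties":{"targets":{"type":"string"},"newtons":{"type":"number"}},"required":["targets"]}

```bash
mkdir -p pics; ls; python3 - <<'E'
from plant import *
import cv2,numpy as np
s=state();print(s['ee_pos'],s['tool_rot'],s['time_s'],grip_depth)
im=[snapshot(n) for n in("scene","side","wrist")]
for n,i in zip(("scene","side","wrist"),im): cv2.imwrite(f"pics/{n}0.png",i[:,:,::-1])
for n in("scene","side","wrist"): print(n,get_calibration(n))
E
```

```text
pics
[0.26938329 0.59081046 0.19913781] [-1.38553061e-04  2.12248247e-01  9.77215394e-01 -8.57979359e-04] 0.0 0.0187
scene {'vfov': 46.63917603479054, 'cx': 311.8393952182995, 'cy': 243.879455882787, 'T': array([[-0.72167669,  0.52875817, -0.44676343,  1.02197377],
       [ 0.69222815,  0.54964654, -0.46766321,  0.44968539],
       [-0.00171877, -0.64676386, -0.76268838,  0.80923118],
       [ 0.        ,  0.        ,  0.        ,  1.        ]])}
side {'vfov': 50.926573534797896, 'cx': 323.14801040851034, 'cy': 230.67945529672252, 'T': array([[ 0.85876315, -0.33167507,  0.3905349 ,  0.19896812],
       [-0.5121189 , -0.53163789,  0.67460758, -0.67511033],
       [-0.01612737, -0.77932843, -0.6264081 ,  0.72089547],
       [ 0.        ,  0.        ,  0.        ,  1.        ]])}
wrist {'vfov': 65.8755111892451, 'cx': 320.4965760258791, 'cy': 239.06400647228512, 'T_tool_cam': array([[-4.94958396e-05, -9.51626872e-01, -3.07256073e-01,
         7.98422223e-02],
       [ 9.99999843e-01,  1.24547553e-04, -5.46835832e-04,
        -3.54697772e-04],
       [ 5.58651664e-04, -3.07256051e-01,  9.51626716e-01,
        -1.87594557e-01],
       [ 0.00000000e+00,  0.00000000e+00,  0.00000000e+00,
         1.00000000e+00]])}
```

View pics/scene0.png

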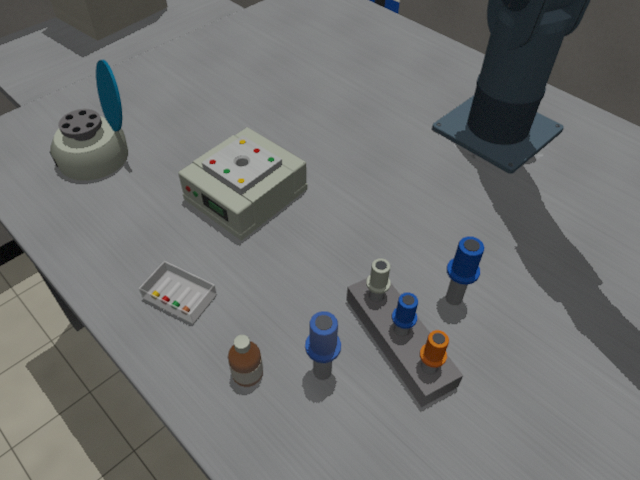

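View pics/side0.png

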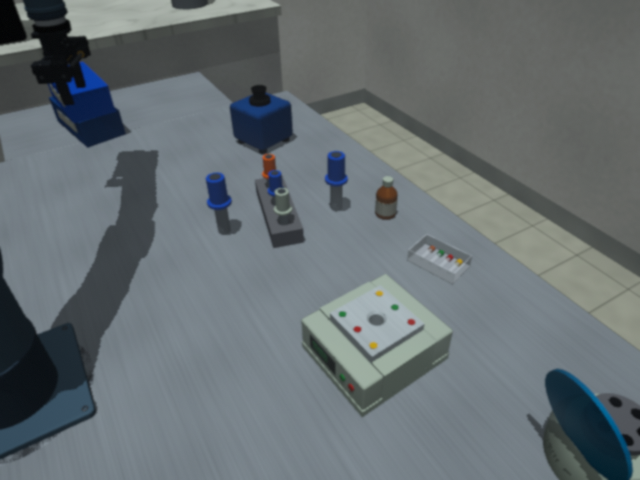

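The scene view shows the blue probe in the middle well (head top at about 407,298), with white at (381,265), orange at (437,338) and the bore at (242,161). The side view shows the bore at (377,320). The two other blue probes are larger decoys.

```bash
cat > h.py <<'E'
import numpy as np,cv2
from plant import *
def ray(name,u,v,T=None):
    c=get_calibration(name); f=240/np.tan(np.radians(c['vfov'])/2)
    T=c['T'] if T is None else T
    return T[:3,3],T[:3,:3]@np.array([(u-c['cx'])/f,(v-c['cy'])/f,1])
def onplane(name,u,v,z,T=None):
    o,d=ray(name,u,v,T); return (o+d*(z-o[2])/d[2])
def tri(*rs):
    A=0;b=0
    for o,d in rs:
        d=d/np.linalg.norm(d);P=np.eye(3)-np.outer(d,d);A=A+P;b=b+P@o
    return np.linalg.solve(A,b)
def wristT(s):
    w,x,y,z=s['tool_rot'];from scipy.spatial.transform import Rotation as R
    T=np.eye(4);T[:3,:3]=R.from_quat([x,y,z,w]).as_matrix();T[:3,3]=s['ee_pos'];return T@get_calibration('wrist')['T_tool_cam']
E
python3 - <<'E'
from h import *
for n,p in dict(blue=(407,298),orange=(437,338),white=(381,265),decoy1=(469,244),decoy2=(323,320)).items(): print(n,onplane('scene',*p,.12 if n[0]!='d' else .16))
print(onplane('scene',242,161,.09),onplane('side',377,320,.09),tri(ray('scene',242,161),ray('side',377,320)))
print(onplane('side',275,174,.12),onplane('side',282,191,.12),onplane('side',269,156,.12))
a=cv2.imread('pics/scene0.png');b=cv2.imread('pics/side0.png')
c=np.hstack([cv2.resize(a[120:200,190:290],None,fx=4,fy=4,interpolation=2),cv2.resize(b[290:370,325:425],None,fx=4,fy=4,interpolation=2)])
d=np.hstack([cv2.resize(a[250:350,340:480],None,fx=2.85,fy=2.8,interpolation=2),cv2.resize(b[145:245,230:370],None,fx=2.85,fy=2.8,interpolation=2)])
d=cv2.resize(d,(800,280));cv2.imwrite('pics/crop1.png',np.vstack([c[:320],d]))
E
```

```text
blue [0.58907106 0.20272275 0.12      ]
orange [0.61146515 0.27656906 0.12      ]
white [0.5700183  0.13386354 0.12      ]
decoy1 [0.46880982 0.21821818 0.16      ]
decoy2 [0.72530489 0.16087247 0.16      ]
[ 0.55239836 -0.2372931   0.09      ] [ 0.54767079 -0.24229542  0.09      ] [ 0.5498765  -0.24023223  0.08664365]
[0.58574671 0.20104503 0.12      ] [0.56834625 0.13314628 0.12      ] [0.6089483  0.27886708 0.12      ]
```

View pics/crop1.png

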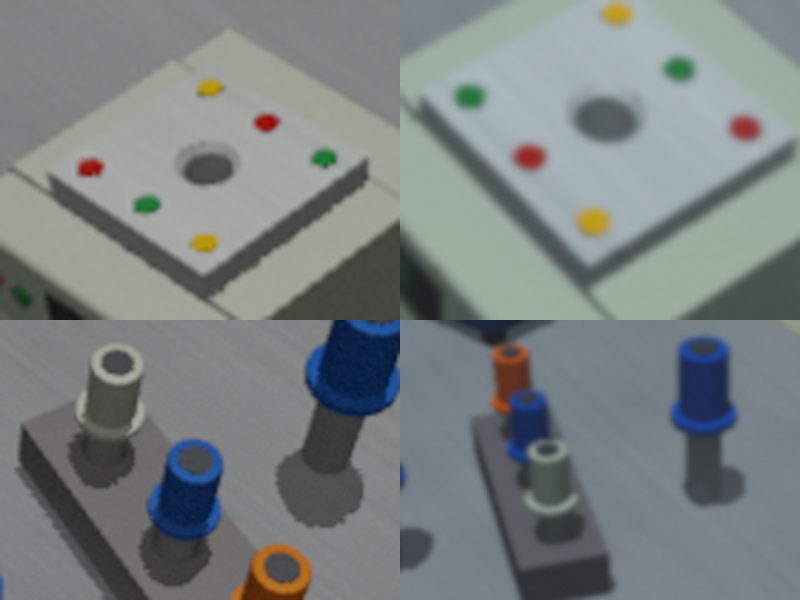

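Emit:
step_arm(targets="60 318 -388 10 -0.7;60 318 -388 10 -0.7;60 318 -388 10 -0.7;60 318 -388 10 -0.7;60 318 -388 10 -0.7;60 318 -388 10 -0.7;60 318 -388 10 -0.7;60 318 -388 10 -0.7;60 318 -388 10 -0.7;60 318 -388 10 -0.7;60 318 -388 10 -0.7;60 318 -388 10 -0.7", newtons=8)

```text
time_s: 1.65
ee_pos: [0.5868, 0.205, 0.21]
tool_rot: [-0.0, 0.533, 0.846, 0.0]
wrist_force: [-0.3, 0.4, -0.6]
gripper_width: 0.683
grasp_force: 0.0
```

```bash
cat > w.py <<'E'
import sys
from h import *
s=state();print(s['time_s'],s['ee_pos'],s['tool_rot'],np.abs(s['qd']).max(),s['wrist_force'])
i=snapshot('wrist');cv2.imwrite(f'pics/{sys.argv[1]}.png',i[:,:,::-1])
np.save(f'pics/{sys.argv[1]}.npy',wristT(s))
E
python3 w.py w1
```

```text
1.65 [0.58684412 0.20502938 0.20997901] [-2.95613312e-04  5.33416871e-01  8.45852436e-01  1.04086959e-04] 0.006044753781664356 [-0.34921163  0.42719842 -0.63715488]
```

View pics/w1.png

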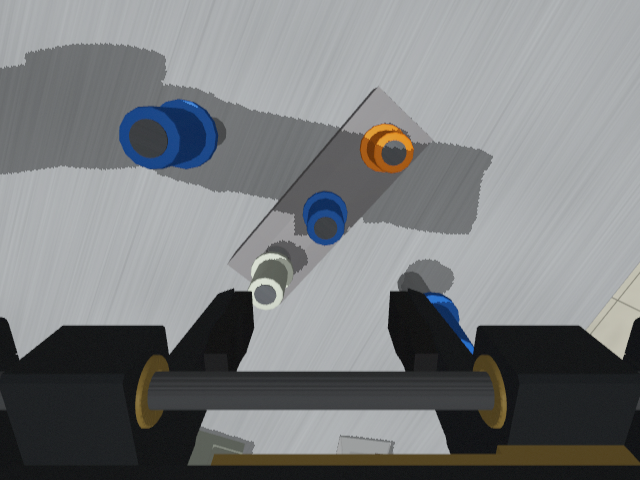

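The wrist view shows the blue head top at (325,228), white at (266,294) and orange at (394,152). The jaws straddle the centre column.

```bash
python3 - <<'E'
from h import *
T=np.load('pics/w1.npy')
for p in((325,228),(266,294),(394,152)): print(onplane('wrist',*p,.12,T))
a=cv2.imread('pics/w1.png');g=cv2.cvtColor(a,cv2.COLOR_BGR2HSV)
m=((g[...,1]<80)&(g[...,2]<110)).astype('u1')[200:255,295:355]
n,l,st,ce=cv2.connectedComponentsWithStats(m)
print(st,ce+[295,200])
E
```

```text
[0.59007244 0.20547162 0.12      ]
[0.57071143 0.13324926 0.12      ]
[0.6104976 0.2793857 0.12     ]
[[   0    0   60   55 2246]
 [   0    0   13   36  344]
 [  48    0   12   34  250]
 [  19   17   23   22  385]
 [   0   46   11    9   75]] [[326.25512021 228.96126447]
 [299.5755814  217.88372093]
 [349.576      213.644     ]
 [325.18441558 227.74805195]
 [299.16       250.76      ]]
```

Emit:
step_arm(targets="60 2 0 -40 0;60 2 0 -80 0;60 2 0 -105 0;60 2 0 -124 0;60 2 0 -124 0;25 2 0 -124 0;20 2 0 -124 0;20 2 0 -124 0;20 2 0 -124 0;20 2 0 -124 0;20 2 0 -124 0;20 2 0 -124 0", newtons=12)

```text
time_s: 3.2
ee_pos: [0.5897, 0.2034, 0.086]
tool_rot: [0.0, 0.534, 0.845, -0.0]
wrist_force: [-0.0, -0.3, -0.3]
gripper_width: 0.228
grasp_force: 0.0
```

```bash
python3 w.py w2
```

```text
3.2 [0.58966624 0.20338944 0.08600174] [ 1.96977020e-05  5.34468323e-01  8.45188506e-01 -1.57869427e-05] 0.0013495863557452434 [-0.03845169 -0.3074424  -0.28923975]
```

View pics/w2.png

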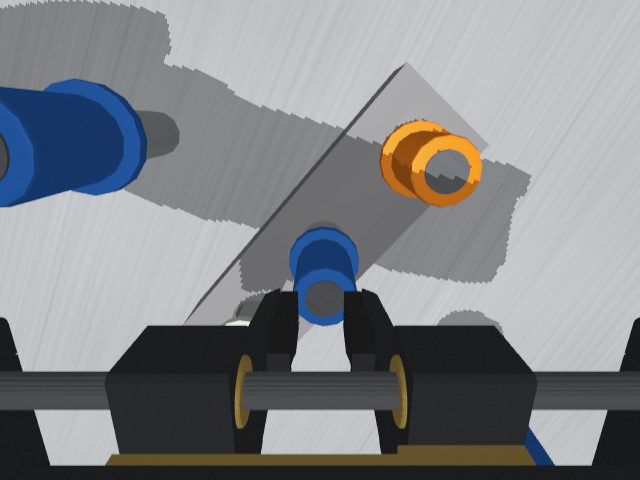

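```bash
python3 - <<'E'
from h import *
T=np.load('pics/w2.npy');c=get_calibration('wrist');f=240/np.tan(np.radians(c['vfov'])/2);Ti=np.linalg.inv(T)
print(f)
Tt=c['T_tool_cam'];Tti=np.linalg.inv(Tt)
for p in([0,0,0],[0,0,-.019],[0,.01,0],[0,.01,-.019],[.009,.01,0],[-.009,.01,0],[0,0,-.034]):
    q=Tti@np.r_[p,1];print(p,f*q[0]/q[2]+c['cx'],f*q[1]/q[2]+c['cy'],q[2])
print(onplane('wrist',325,298,.12,T), T[:3,3],T[:3,0],T[:3,:3]@[0,1,0])
a=cv2.imread('pics/w2.png')
cv2.imwrite('pics/c2.png',cv2.resize(a[210:390,220:430],None,fx=3,fy=3,interpolation=2))
i=snapshot('scene');j=snapshot('side')
cv2.imwrite('pics/c3.png',np.hstack([cv2.resize(i[220:380,330:500,::-1],None,fx=2.3,fy=2.3,interpolation=2),cv2.resize(j[100:260,190:360,::-1],None,fx=2.3,fy=2.3,interpolation=2)]))
E
```

```text
370.4480291504638
[0, 0, 0] 321.0967567327271 272.0181318752279 0.20300105506931374
[0, 0, -0.019] 321.1272895486108 286.951642757572 0.1849229181263006
[0, 0.01, 0] 339.3459958386299 272.02257759438544 0.20299386554306195
[0, 0.01, -0.019] 341.16065197207274 286.95710372399753 0.18491572860004882
[0.009, 0.01, 0] 339.60587023960875 256.6348772617649 0.20022450257353205
[-0.009, 0.01, 0] 339.0931167258569 286.9960724560341 0.20576322851259185
[0, 0, -0.034] 321.15596397414214 300.976220357896 0.1706507047502376
[0.59060935 0.20551997 0.12      ] [0.55535123 0.27527604 0.2735929 ] [ 9.03474289e-01  4.28641638e-01 -7.44978807e-04] [ 0.40804507 -0.85952677  0.30775468]
```

View pics/c3.png

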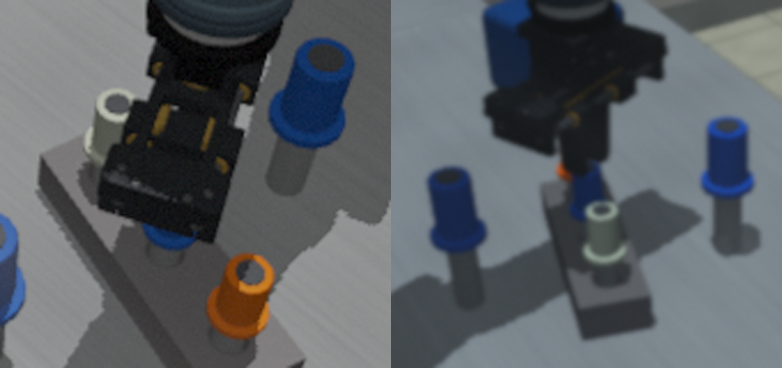

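View pics/c2.png

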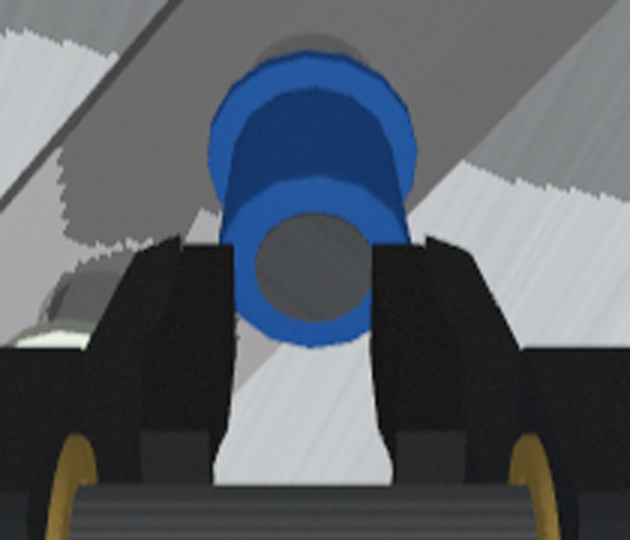

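The fingertips sit above the head: they end about 39 mm behind the reported TCP. I'll open, go lower and grip again.

Emit:
step_arm(targets="60 0 1 0 0;60 0 1 0 0;60 0 1 0 0;60 0 1 0 0;60 0 1 -10 0;60 0 1 -20 0;60 0 1 -28 0;60 0 1 -35 0;60 0 1 -35 0")

```text
time_s: 4.47
ee_pos: [0.5892, 0.2042, 0.0503]
tool_rot: [-0.0, 0.534, 0.845, -0.001]
wrist_force: [-0.2, -0.1, -0.6]
gripper_width: 0.684
grasp_force: 0.0
```

```bash
python3 w.py w3; python3 -c "
from h import *
j=snapshot('side');a=cv2.imread('pics/w3.png')
cv2.imwrite('pics/c4.png',np.hstack([cv2.resize(a,(460,345)),cv2.resize(j[110:225,220:333,::-1],(339,345),interpolation=2)]))"
```

```text
4.475 [0.58917368 0.20421498 0.0502675 ] [-3.36320943e-04  5.34471572e-01  8.45186221e-01 -5.27812333e-04] 0.013538351116855083 [-0.19905788 -0.12383675 -0.59464821]
```

View pics/c4.png

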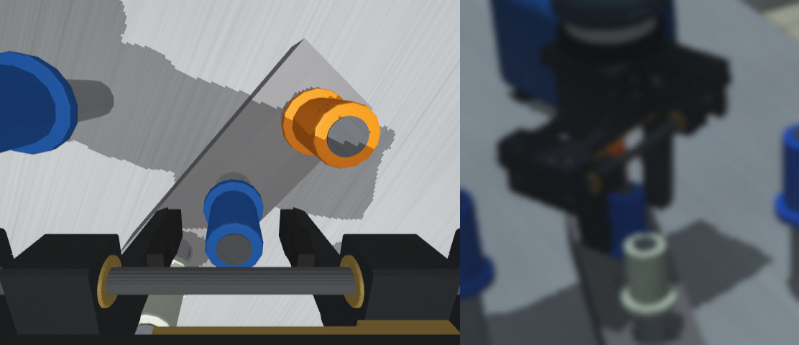

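The wrist crop shows the blue head between the open jaws and clear of the guide bar. Contact force is near zero, so I'll close.

Emit:
step_arm(targets="40 0 0 0 0;20 0 0 0 0;20 0 0 0 0;20 0 0 0 0;20 0 0 0 0;20 0 0 0 0", newtons=12)

```text
time_s: 5.32
ee_pos: [0.5899, 0.2045, 0.0512]
tool_rot: [0.0, 0.534, 0.845, 0.0]
wrist_force: [-0.0, -0.8, 1.0]
gripper_width: 0.336
grasp_force: 12.0
```

Emit:
step_arm(targets="20 0 0 20 0;20 0 0 50 0;20 0 0 90 0;20 0 0 125 0;20 0 -20 130 0;20 -2 -60 130 0;20 -4 -110 130 0;20 -5 -160 130 0;20 -6 -210 130 0;20 -7 -260 130 0;20 -9 -310 130 0;20 -10 -360 130 0;20 -12 -410 130 0;20 -13 -450 130 0;20 -14 -480 130 0;20 -14 -498 130 0;20 -14 -498 130 0;20 -14 -498 130 0;20 -14 -498 130 0")

```text
time_s: 7.7
ee_pos: [0.5761, -0.2918, 0.1809]
tool_rot: [-0.0, 0.534, 0.846, 0.0]
wrist_force: [0.4, -0.7, -3.4]
gripper_width: 0.337
grasp_force: 12.0
```

```bash
python3 w.py w4
```

```text
7.7 [ 0.57609611 -0.2918023   0.18091279] [-2.71347585e-04  5.33545504e-01  8.45771234e-01  3.74622008e-04] 0.005561346296399579 [ 0.35181442 -0.72274863 -3.42160163]
```

View pics/w4.png

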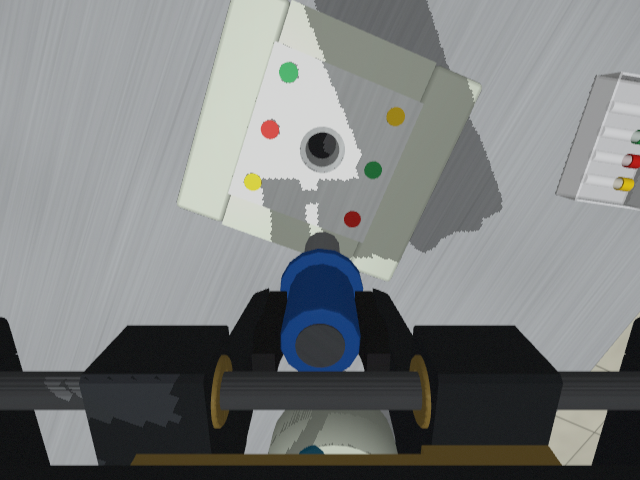

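The wrist view shows the bore rim at about (322,150) and the held probe's head top at (321,346). The jaws hold the head on both sides.

```bash
python3 - <<'E'
from h import *
T=np.load('pics/w4.npy')
print(onplane('wrist',322,150,.09,T),onplane('scene',241.9,161.1,.09),onplane('side',376.6,317.9,.09))
print('head',onplane('wrist',321,346,.25,T),'collar',onplane('wrist',321.5,283,.203,T))
a=cv2.imread('pics/w4.png');g=cv2.cvtColor(a,cv2.COLOR_BGR2HSV)
m=cv2.inRange(g,(100,120,60),(125,255,255));n,l,st,ce=cv2.connectedComponentsWithStats(m);print(st[st[:,4]>200])
E
```

```text
[ 0.55166535 -0.23888223  0.09      ] [ 0.55272244 -0.23720129  0.09      ] [ 0.54973984 -0.2382784   0.09      ]
head [ 0.57617055 -0.29222329  0.25      ] collar [ 0.57471814 -0.28851797  0.203     ]
[[     0      0    640    480 300366]
 [   280    249     83    123   6832]]
```

Emit:
step_arm(targets="20 -10 20 0 0;20 -24 52 0 0;20 -24 53 0 0;20 -24 53 -20 0;20 -24 53 -40 0;20 -24 53 -43 0;20 -24 53 -43 0;20 -24 53 -43 0")

```text
time_s: 8.75
ee_pos: [0.5524, -0.241, 0.1389]
tool_rot: [0.001, 0.534, 0.845, 0.0]
wrist_force: [-0.4, 0.2, -2.1]
gripper_width: 0.339
grasp_force: 12.0
```

```bash
python3 w.py w5;  python3 - <<'E'
from h import *
i=snapshot('scene')[:,:,::-1];j=snapshot('side')[:,:,::-1];w=cv2.imread('pics/w5.png')
cv2.imwrite('pics/c5.png',np.vstack([np.hstack([cv2.resize(i[90:190,180:313],(400,300),interpolation=2),cv2.resize(j[250:350,310:443],(400,300),interpolation=2)]),np.hstack([cv2.resize(w[150:375,170:470],(400,300),interpolation=2),cv2.resize(w,(400,300))])]))
E
```

```text
8.75 [ 0.5523681  -0.24103447  0.13894803] [8.30343586e-04 5.34491722e-01 8.45173292e-01 1.23359609e-04] 0.003307280660579525 [-0.40674375  0.22245218 -2.08197105]
```

View pics/c5.png

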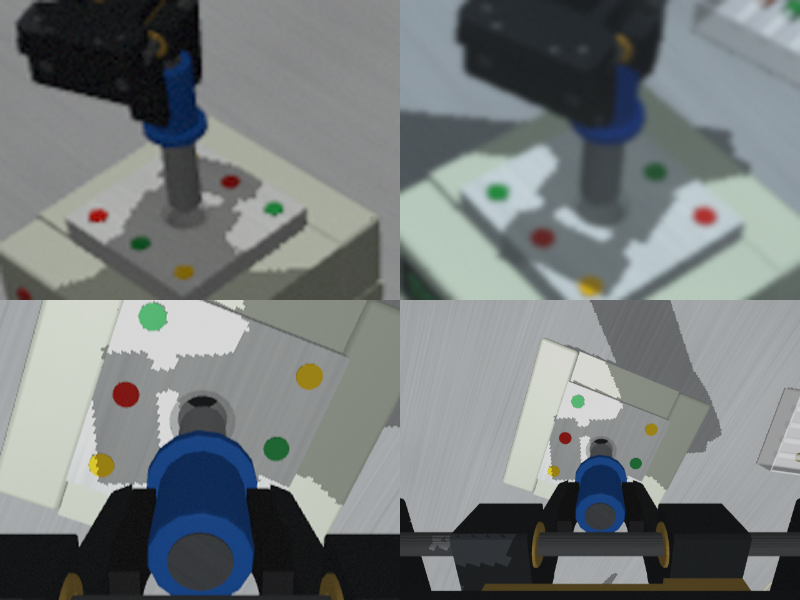

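Foot is over the bore, about 2 mm short along tool x and centred along the closing axis. I'll shift and enter the mouth by 5 mm.

Emit:
step_arm(targets="20 -1 2 0 0;20 -1 2 -4 0;20 -1 2 -8 0;20 -1 2 -11 0;20 -1 2 -13 0;20 -1 2 -13 0;20 -1 2 -13 0")

```text
time_s: 9.78
ee_pos: [0.5506, -0.2386, 0.1249]
tool_rot: [-0.0, 0.534, 0.845, -0.0]
wrist_force: [0.1, -1.0, -3.7]
gripper_width: 0.342
grasp_force: 12.0
```

Emit:
step_arm(targets="20 -2 4 0 0;20 -3 7 0 0;20 -5 11 -1 0;20 -7 15 -1 0;20 -8 18 -2 0;20 -10 22 -3 0;20 -12 26 -4 0;20 -14 30 -5 0;20 -14 30 -5 0;20 -14 30 -5 0;20 -14 30 -5 0")

```text
time_s: 11.15
ee_pos: [0.5366, -0.2086, 0.1199]
tool_rot: [-0.0, 0.534, 0.845, -0.0]
wrist_force: [1.1, -0.1, -2.6]
gripper_width: 0.334
grasp_force: 12.0
```

```bash
python3 w.py w6;  python3 - <<'E'
from h import *
i=snapshot('scene')[:,:,::-1];j=snapshot('side')[:,:,::-1];w=cv2.imread('pics/w6.png')
cv2.imwrite('pics/c6.png',np.vstack([np.hstack([cv2.resize(i[90:190,180:313],(400,300),interpolation=2),cv2.resize(j[250:350,310:443],(400,300),interpolation=2)]),np.hstack([cv2.resize(w[150:375,170:470],(400,300),interpolation=2),cv2.resize(w,(400,300))])]))
E
```

```text
11.15 [ 0.53661983 -0.20856948  0.11992716] [-1.00562966e-04  5.34487220e-01  8.45176551e-01 -1.07959514e-05] 0.001508426355626149 [ 1.12404303 -0.13186143 -2.56577203]
```

View pics/c6.png

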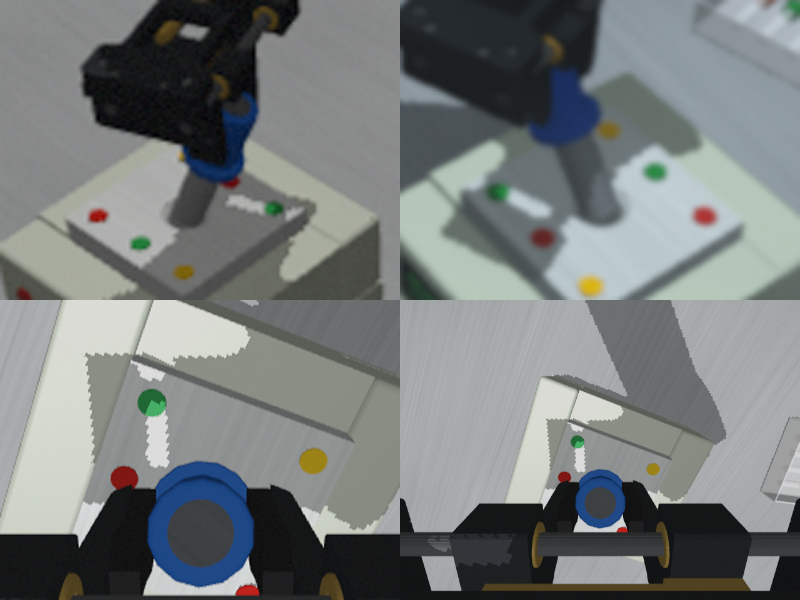

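The probe leans about 20 degrees with its foot edge in the mouth, and all three views agree. Next I'll straighten it and start down.

Emit:
step_arm(targets="20 0 0 0 0;20 0 0 0 0;20 2 -4 1 0;20 5 -10 2 0;20 8 -17 3 0;20 11 -23 4 0;20 14 -30 4 0;20 15 -32 3 0;20 15 -32 3 0;20 14 -30 2 0;20 14 -30 0 0;20 14 -30 -2 0;20 14 -30 -4 0;20 14 -30 -4 0")

```text
time_s: 13.05
ee_pos: [0.5505, -0.2386, 0.1158]
tool_rot: [-0.0, 0.534, 0.845, -0.0]
wrist_force: [0.1, -0.5, -2.0]
gripper_width: 0.333
grasp_force: 12.0
```

```bash
python3 w.py w7;  python3 - <<'E'
from h import *
i=snapshot('scene')[:,:,::-1];j=snapshot('side')[:,:,::-1];w=cv2.imread('pics/w7.png')
cv2.imwrite('pics/c7.png',np.vstack([np.hstack([cv2.resize(i[90:190,180:313],(400,300),interpolation=2),cv2.resize(j[250:350,310:443],(400,300),interpolation=2)]),np.hstack([cv2.resize(w[150:375,170:470],(400,300),interpolation=2),cv2.resize(w,(400,300))])]))
E
```

```text
13.05 [ 0.55051655 -0.23859687  0.11579838] [-1.45751096e-04  5.34486260e-01  8.45177146e-01 -9.11821330e-05] 0.0036865091056320527 [ 0.0577701  -0.45820099 -1.98088561]
```

View pics/c7.png

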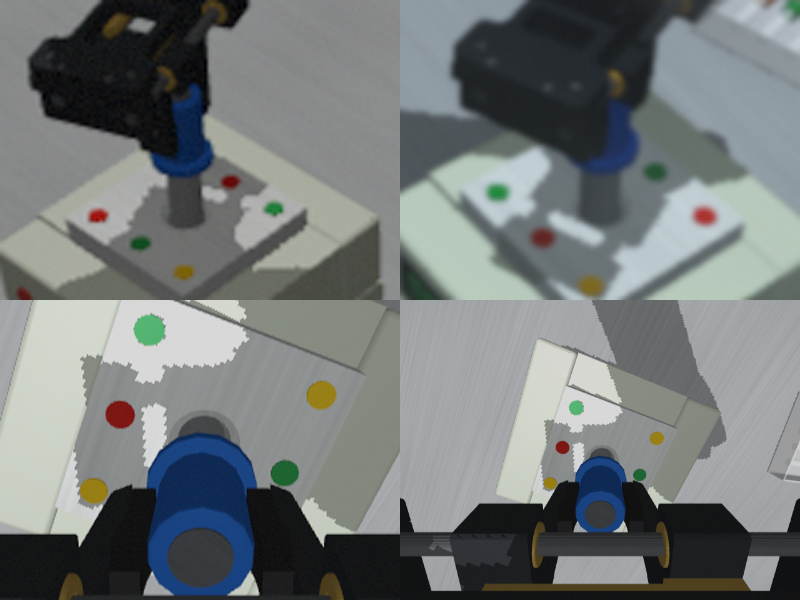

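The probe is upright and about 15 mm into the bore with negligible side force. I'll continue down.

Emit:
step_arm(targets="20 0 0 -4 0;20 0 0 -8 0;20 0 0 -12 0;20 0 0 -16 0;20 0 0 -20 0;20 0 0 -24 0;20 0 0 -28 0;20 0 0 -32 0;20 0 0 -36 0;20 0 0 -39 0;20 0 0 -41 0;20 0 0 -41 0")

```text
time_s: 14.7
ee_pos: [0.5507, -0.2386, 0.0749]
tool_rot: [-0.0, 0.534, 0.845, -0.0]
wrist_force: [-0.1, 0.2, -2.4]
gripper_width: 0.335
grasp_force: 12.0
```

Emit:
step_arm(targets="20 0 0 -1 0;20 0 0 -2 0;20 0 0 -3 0;20 0 0 -4 0;20 0 0 -4 0;20 0 0 -4 0")

```text
time_s: 15.45
ee_pos: [0.5511, -0.239, 0.0715]
tool_rot: [0.001, 0.535, 0.845, -0.0]
wrist_force: [0.2, -0.8, 3.9]
gripper_width: 0.339
grasp_force: 12.0
```

Collar contact: the vertical force went from -2.4 to +3.9 N. Releasing and retreating.

Emit:
step_arm(targets="34 0 0 0 0;40 0 0 0 0;55 0 0 0 0;60 0 0 0 0;60 0 0 0 0;60 0 0 0 0;60 0 0 20 0;60 0 0 60 0;60 0 0 110 0;60 0 0 140 0;60 30 -60 140 0;60 30 -60 140 0;60 30 -60 140 0")

```text
time_s: 17.08
ee_pos: [0.5805, -0.2987, 0.2117]
tool_rot: [0.0, 0.535, 0.845, 0.0]
wrist_force: [-0.4, 1.5, 0.6]
gripper_width: 0.679
grasp_force: 0.0
```

```bash
python3 w.py w8;  python3 - <<'E'
from h import *
i=snapshot('scene')[:,:,::-1];j=snapshot('side')[:,:,::-1];w=cv2.imread('pics/w8.png')
cv2.imwrite('pics/c8.png',np.vstack([np.hstack([cv2.resize(i[90:390,180:580],(400,300)),cv2.resize(j[250:350,310:443],(400,300),interpolation=2)]),np.hstack([cv2.resize(i[90:190,180:313],(400,300),interpolation=2),cv2.resize(w,(400,300))])]))
E
```

```text
17.075 [ 0.58051583 -0.29871714  0.21167028] [1.11523576e-04 5.34791376e-01 8.44984121e-01 7.82772821e-05] 0.02315400647561638 [-0.38144656  1.53617593  0.61115851]
```

View pics/c8.png

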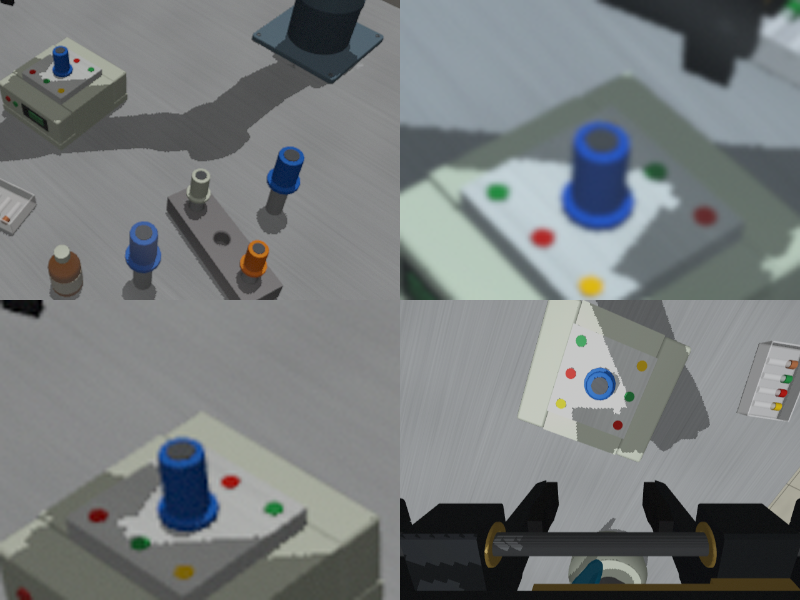

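The probe stands upright with its collar on the block, the gripper is clear, and the orange and white probes are still in the rack.

```bash
python3 -c "from plant import *;print(hand_in())"
```

```text
the job is handed in; nothing more can be done
None
```

The blue probe is in the heater bore: I leaned it about 20°, straightened it and slid it down until the collar sat on the block, then released it. The orange and white probes still stand in the rack, and I handed the job in at about 17 s; no verdict came back.

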